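Put the plug gauge away and bolt the gauge case

TASK

Put the steel plug gauge lying on the desk back into its empty slot in the open gauge case and lower the lid. Sprung studs hold the lid up a little and the keeper at the end of the case may sit high or low, so press the lid down at the bolt until the bolt lines up, slide the bolt fully home through the keeper, then turn the bolt's knob down toward the front of the lid so that it drops into its notch and the bolt stays locked. Leave the ring gauge in its pocket and the micrometer on the desk where it lies.

Things in the scene. Friction and masses are not known exactly. Their poses are not given: they have to be found in the camera images.
- plug_gauge: double-ended steel plug gauge, 19 mm thick, 98 mm long along its own y, 0.13 kg, lying on its side; origin under its middle on the underside
- plug_middle (a point): centre of the plug gauge, 9.5 mm above its underside; y is its long axis
- gauge_case: low wooden gauge case that stands fast, 134 mm deep (its x; front is -x), 252 mm wide (its y; left is +y), rim 38 mm high, walls 8 mm; origin in the middle of its underside. Two black inserts lie in it side by side, in either order: one with the orange-floored slot of the plug gauge, one with the round pocket of the ring gauge
- plug_slot (a point): where plug_middle belongs when seated: 17.5 mm above the desk, 9.5 mm above the slot's floor. The slot runs along this point's x, 102 mm long, 23 mm wide, 13 mm deep; a trough 36 mm wide (x) and 117 mm long (y), as deep as the slot, crosses its middle for the fingers
- lid (a joint): lid hinge, rad: 0.1 = resting unpressed on its two sprung studs; 0 = pressed down to the nominal level of the keeper; -0.055 = stop; 1.6 to 1.8 = standing open past upright, leaning back. The hinge is damped: tipped forward past upright, the lid sinks slowly by itself. Some 7 to 13 N down on the knob presses it into line with the keeper; let go, it rises again
- lid_hinge (a point): middle of the hinge line, which runs along the case's y, 67 mm behind the case's middle and 45 mm above the desk. The lid is a wooden board, 136 mm from hinge line to front edge, 252 mm wide, 10 mm thick, its underside on the hinge line (its top 55 mm above the desk at 0)
- lid_edge (a point): point on the lid's upper face at its front edge, 30 mm left of its middle; the point turns with the lid: -x points from hinge to front edge, z out of the lid's outer (upper) face, y to the left
- bolt (a joint): sliding of the barrel bolt (10 mm round bar, blunt nose) on the lid's top, m: 0 = drawn back, 0.034 = fully shot, at its stop. It shoots toward the case's -y (right). Its nose butts against the keeper's face at about 0.006 if they are not level; friction about 1.5 N. Its axis is 100 mm from the hinge line and 10 mm above the lid's top
- bolt_knob (a joint): turning of the bolt's handle about the bolt's axis, rad: 0 = upright (standing away from the lid), 1.45 = laid over toward the lid's front edge, down in the notch. A steel hump beside the handle stops it at about 0.35 rad unless the bolt is fully shot (or fully back)
- knob_centre (a point): middle of the knob on the handle: dark knob 16 mm in diameter and 15 mm high, 36 mm from the bolt's axis on a stalk of 8 mm; z points along the handle away from the bolt, y along the bolt. The guides beside it reach 8 mm above the bolt's axis
- keeper_nominal (a point): nominal centre of the keeper's mouth: a steel bracket on the case's right end wall with a tube of 13 mm bore, 14 mm long, running toward this point's -y. The bracket is adjusted in slotted holes: the true mouth is up to 5 mm higher or lower than this point, to be found by feel. It is 1 mm beyond the lid's end; the bracket's top is 21 mm above the mouth
- ring_gauge: steel ring gauge, 65 mm in diameter, 20 mm high, lying in its pocket in the case; origin in the middle of its underside
- ring_pocket (a point): centre of the floor of the ring gauge's round pocket (69 mm wide, 13 mm deep)
- micrometer: micrometer lying on the desk at the left, a bystander, 60 x 147 x 16 mm; origin under its middle
There are look-alikes about, which are no part of the job. Of the things like the plug_gauge, leave any that is pink; of the rest the larger one is meant.

How it is judged (in metres and radians):
On the way, in this order (a step that is already met when the one before it is completed fails the run):
1. the plug gauge lies seated in its own slot, let go (distance between plug_middle and plug_slot below 0.006 m and angle between the y axis of plug_middle and the x axis of plug_slot, either way round below 0.12 rad and linear speed of plug_gauge below 0.02 m/s and contact force between the fingers and plug_gauge below 0.1 N), for 0.2 s.
2. the lid is held down and the bolt is fully home in the keeper (value of joint lid below 0.085 rad and value of joint bolt above 0.03 m), for 0.2 s.
At the end, for the whole second after the job is handed in: The plug gauge is seated in its slot (middle within 6 mm, along the slot within 0.12 rad) and at rest, the ring gauge is in its pocket (within 8 mm), the lid is down (below 0.085 rad), the bolt is home in the keeper (at least 30 of its 34 mm) and its knob lies in the notch (turned past 1.15 rad) (all of step 2 and distance between plug_middle and plug_slot below 0.006 m and angle between the y axis of plug_middle and the x axis of plug_slot, either way round below 0.12 rad and distance between ring_gauge and ring_pocket below 0.008 m and value of joint bolt_knob above 1.15 rad and linear speed of plug_gauge below 0.02 m/s); the robot touches nothing.
It fails at once if the micrometer is pushed more than 30 mm, or the ring gauge is lifted more than 30 mm out of its pocket (distance of any of micrometer, ring_gauge from where it was at the start of the episode above 0.03 m).
It also fails if it takes over 72 s, if anything falls off the work surface, if the arm or the gripper's body presses on something with over 40 N, if the wrist force passes 120 N, or if a joint passes its speed limit or range.

ROBOT

A 6-joint arm with a two-finger parallel gripper is mounted at the origin on a cart in front of the work surface, level with it; the furniture and walls round the work are solid. World frame = base frame: x ahead of the robot, y to its left, z up, the work surface at z = 0. Lengths are in m, angles in degrees, forces in N, time in s.
With the tool pointing down it reaches from about 0.4 to 0.825 m from the base axis. Payload 7 kg.
Tool frame: the origin (TCP) lies on the centre line of the jaws, within the pads' length; the fingertips stand 22 mm ahead of it and the grasp point (between the pads) lies 3 mm ahead of it (ctrl.finger_overhang is the distance from the TCP to the fingertips, in m); z points along the fingers, y is the line along which they close (so a half turn about z gives the same grasp; the last joint's range is limited). The gripper opens to 88 mm and grips with 3 to 60 N. Pads are 19 mm wide; open, the fingers measure 130 mm over their backs; the gripper's body (78 mm by 193 mm) begins 47 mm behind the grasp point.
Start: joints at [87.153, 20.546, 0.682, 0, -70.136, -16.507], TCP at [0.224, 0.637, 0.249] pointing down, gripper open.
Joint ranges: [-176.03, 176.03], [-82.01, 121.73], [-58.28, 71.71], [-173.87, 95.51], [-174.79, -0.11], [-173.66, 173.66]. Speed limits (degrees/s): [136.94, 136.94, 172.46, 180, 180, 180].

INTERFACE

Orientations are given as [roll, pitch, yaw] about the fixed x, y, z axes, in that order (R = Rz(yaw) Ry(pitch) Rx(roll)).
In Python, from plant import ctrl gives the robot as it stands. The module is installed in compiled form; this text tells all that it offers.
- The arm moves only by the shell command python3 -m creep 'ROWS'. ROWS is JSON, a list of rows, each an object with "grip": the closure, from 0 (fully open) to 1 (shut); "delta_pos": the shift along the tool's x, y, z scaled (see below), a list of three; "rotation": the turn, a rotation vector about the tool's x, y, z scaled (see below), a list of three. A call has 1 to 5 rows; each row is the pose to reach, as a shift and turn from the pose commanded when the call began, along the tool's axes at that moment; what a row does not reach only later rows make up. The controller multiplies each number of a shift by 10 cm and each number of a turn by pi/2 rad. A row lasts 1/10 s, in which the tool goes at most 50 mm and 8.59 degrees, less where a joint would pass 70% of its speed; a pose out of reach is approached as far as the arm can. A call with a number of a shift or a turn outside -1 to 1 is refused whole. A call with a gripper value outside its range is refused whole. The fingers move at their own pace and stop on an object; the grip force is fixed at half the most. Time passes only in rows, so rows that repeat a pose let the fingers close. It gives the time, the measured TCP pose, the force, the opening and the grip force at its end, in the units of the state.
- ctrl.get_obs(): the state, without advancing time (a new reading comes with each control period).
- ctrl.snapshot(name): name is "side" or "top"; returns a dict with "color" (480x640x3 uint8, red, green, blue), "intrinsics" (3x3 intrinsics, pixels), "distortion" ([k1, k2, p1, p2, k3] as OpenCV has them; the pictures are not rectified), "R" (3x3) and "t" (3): a world point X has camera coordinates R X + t. Camera axes: x right, y down, z forward; pixel columns grow to the right and rows downward; lengths in m; the calibration is good to about 2 mm. A picture is of the moment at which its call begins. There is no depth.
- ctrl.close_job(): hands the job in; it is judged then, once.
The state is a dict: "clock": time; "joint_pos": joint angles; "qvel": joint speeds; "tau": joint torques, N m; "tool_pos": TCP position; "orientation": TCP orientation; "force": force on the tool from outside, world axes, zero at the start; "moment": the same for the moment, N m; "opening": finger opening in m; "gripper_force": force on a finger pad.
Only numpy, scipy, OpenCV 4.12 (cv2) and the standard library are available. Lean on these libraries where they do the work, as an engineer would, in place of code of your own. Each camera call takes 0.05 s, during which the arm holds its last target. There are 200 camera calls.

## Working session

There is one attempt and no reset: what is moved stays moved. The work goes in short steps, Python scripts to look and compute and a shell command to move; the robot and the scene stay as the last step left them, time stands still between calls to the robot, and variables do not carry over. Pictures are saved under pics/ and viewed, at most 10 in all, crops included, and the job is handed in when it is done.

```bash
mkdir -p pics
cat > h.py <<'E'
import numpy as np,cv2,json
from plant import ctrl
def snap(n,f=None):
    s=ctrl.snapshot(n)
    if f: cv2.imwrite('pics/'+f,s['color'][:,:,::-1])
    return s
def ray(s,uv):
    p=cv2.undistortPoints(np.array(uv,float).reshape(-1,1,2),np.array(s['intrinsics']),np.array(s['distortion'])).reshape(-1,2)
    R=np.array(s['R']);t=np.array(s['t'])
    d=np.c_[p,np.ones(len(p))]@R
    return -R.T@t,d
def plane(s,uv,z):
    o,d=ray(s,uv); return o+d*((z-o[2])/d[:,2])[:,None]
def proj(s,X):
    R=np.array(s['R']);t=np.array(s['t'])
    return cv2.projectPoints(np.array(X,float).reshape(-1,3),cv2.Rodrigues(R)[0],t,np.array(s['intrinsics']),np.array(s['distortion']))[0].reshape(-1,2)
E
python3 - <<'E'
from h import *
for n in('top','side'):
    s=snap(n,n+'0.png'); R=np.array(s['R']); print(n,-R.T@s['t'],R[2])
o=ctrl.get_obs();print({k:np.round(v,3).tolist() for k,v in o.items()},ctrl.finger_overhang)
E
```

```text
top [0.35718541 0.02661055 1.73409745] [ 1.22741283e-01  3.42777073e-05 -9.92438701e-01]
side [-0.04066652 -0.55998544  1.17769883] [ 0.45493397  0.42785821 -0.78100732]
{'clock': 0.1, 'joint_pos': [87.153, 20.588, 0.639, -0.017, -70.135, -16.506], 'qvel': [0.03, -0.125, 0.099, 0.092, -0.07, 0.025], 'tau': [-0.002, -58.416, 29.375, 7.015, 0.01, -0.0], 'tool_pos': [0.224, 0.636, 0.248], 'orientation': [179.915, -0.009, -19.359], 'force': [0.983, 0.722, -0.301], 'moment': [-0.042, -0.02, -0.043], 'gripper_force': 0.0, 'opening': 0.088} 0.022
```

View pics/top0.png

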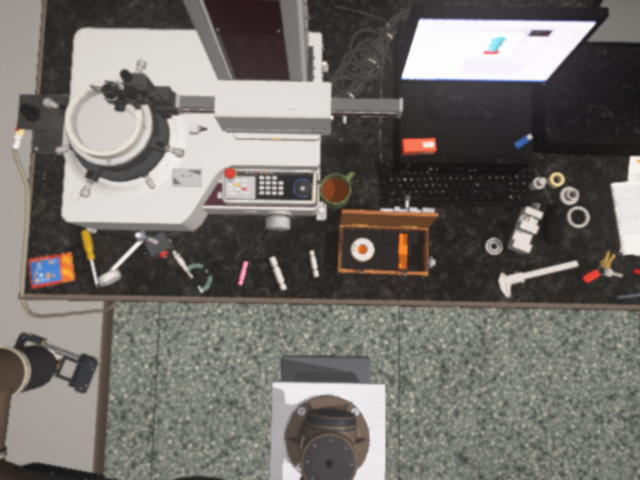

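View pics/side0.png

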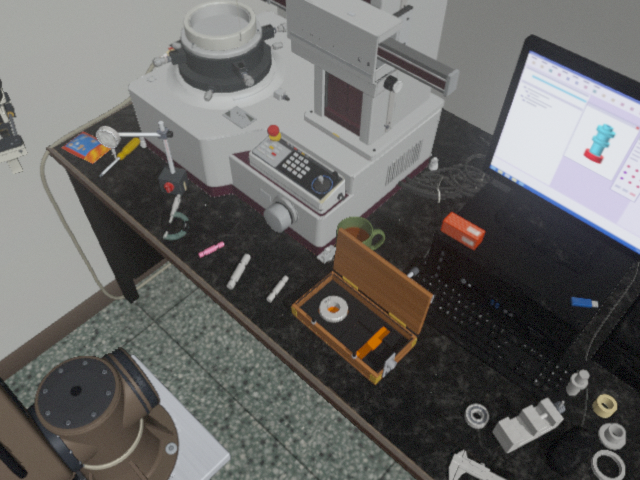

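The top view shows the larger white plug at about (278,273), the smaller at (314,263), the pink at (243,272) and the case at (385,245). The orange slot is on the right at (403,250) and the ring at (362,249). I'll zoom in on these next.

Run:
```python
from h import *
t=snap('top');s=snap('side')
a=cv2.resize(t['color'][195:300,255:445],None,fx=4,fy=4,interpolation=cv2.INTER_CUBIC)
b=cv2.resize(s['color'][215:390,215:445],None,fx=3.4,fy=3.4,interpolation=cv2.INTER_CUBIC)
cv2.imwrite('pics/a.png',a[:,:,::-1]);cv2.imwrite('pics/b.png',b[:,:,::-1])
# white plug
for n,c,r,z in(('top',t,(255,255,300,290),.0095),('side',s,(222,248,256,295),.0095)):
    x0,y0,x1,y1=r;im=c['color'][y0:y1,x0:x1].astype(int)
    m=(im.min(2)>110).astype(np.uint8)
    k,l,st,ce=cv2.connectedComponentsWithStats(m);i=1+st[1:,4].argmax()
    p=np.argwhere(l==i)[:,::-1]+[x0,y0]; 
    rect=cv2.minAreaRect(p.astype(np.float32));P=plane(c,p,z)[:,:2];rw=cv2.minAreaRect(P.astype(np.float32)*1000)
    print(n,st[i],rect,rw)
# orange
for n,c,r in(('top',t,(390,225,420,275)),('side',s,(345,320,400,370))):
    x0,y0,x1,y1=r;im=cv2.cvtColor(c['color'][y0:y1,x0:x1],cv2.COLOR_RGB2HSV)
    m=((im[...,0]<18)&(im[...,1]>200)&(im[...,2]>170)).astype(np.uint8)
    k,l,st,ce=cv2.connectedComponentsWithStats(m);i=1+st[1:,4].argmax()
    p=np.argwhere(l==i)[:,::-1]+[x0,y0]
    P=plane(c,p,.008)[:,:2];print(n,st[i],cv2.minAreaRect(P.astype(np.float32)*1000))
print(proj(t,[[.55,0,.0]]),proj(t,[[.55,-.1,.0]]),plane(t,[[278,273],[314,263],[340,273],[428,274],[362,249],[403,250]],.02))
```

```text
top [ 15   1  17  34 225] ((277.7876892089844, 272.7671203613281), (35.46346664428711, 6.788386821746826), 69.44395446777344) ((458.05810546875, 149.99655151367188), (102.05680847167969, 19.41302490234375), 21.92882537841797)
side [  5   6  24  35 265] ((238.50946044921875, 270.7830505371094), (7.284643650054932, 38.5600471496582), 29.05460548400879) ((454.1236572265625, 147.93106079101562), (106.7617416381836, 18.589935302734375), 22.771778106689453)
top [  9   9   8  35 234] ((526.9908447265625, -208.15200805664062), (20.219526290893555, 98.75057983398438), 89.96272277832031)
side [ 23   7  18  22 166] ((543.8058471679688, -210.6985321044922), (57.72934341430664, 20.887353897094727), 0.24802236258983612)
[[330.44871343 242.11643342]] [[364.8754701 242.6957227]] [[ 0.45664161  0.14856819  0.02      ]
 [ 0.48693003  0.0464307   0.02      ]
 [ 0.45960803 -0.02825221  0.02      ]
 [ 0.46101792 -0.2792269   0.02      ]
 [ 0.52945408 -0.09043768  0.02      ]
 [ 0.5285665  -0.2079646   0.02      ]]
```

View pics/a.png

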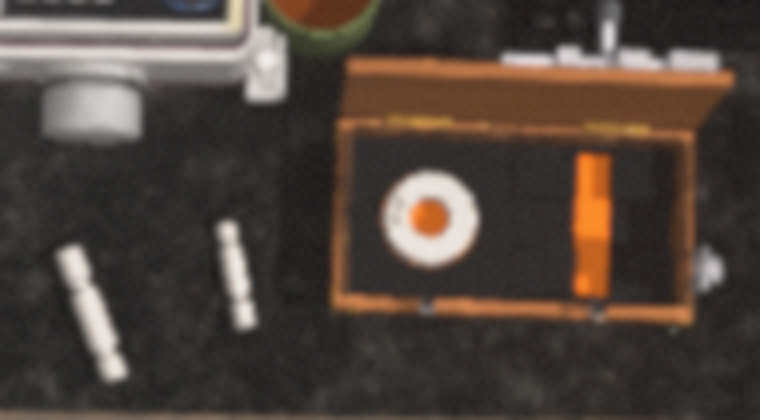

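View pics/b.png

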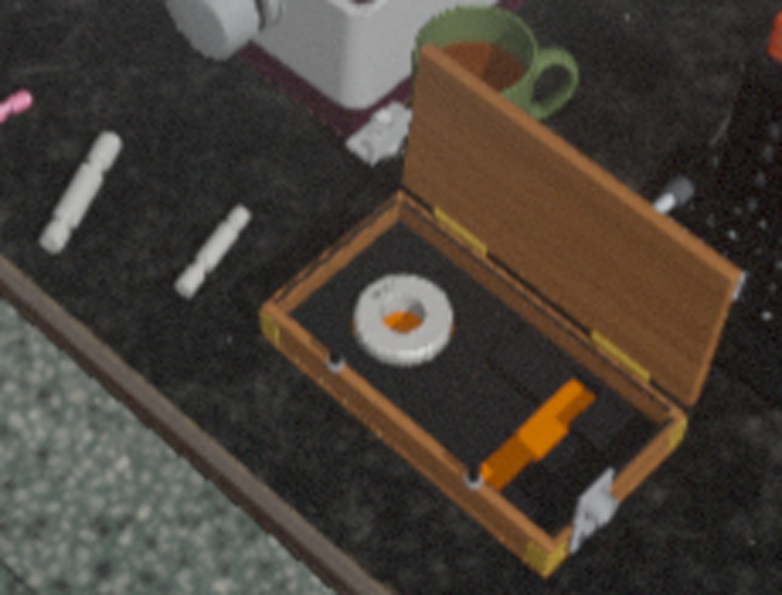

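The top crop shows the slot in the right insert at about (592,225), with studs on the front rim at (427,305) and (597,313). The keeper is on the right end at (708,270). In the side crop the rim corners are at about (262,312), (548,575), (686,425) and (400,195).

```bash
cat >> h.py <<'E'
from scipy.spatial.transform import Rotation as Ro
def pose():
    o=ctrl.get_obs();return np.array(o['tool_pos']),Ro.from_euler('xyz',o['orientation'],degrees=True),o
def to(p,rpy):
    """units for creep: shift and turn in tool axes"""
    q,R,o=pose();G=Ro.from_euler('xyz',rpy,degrees=True)
    print('t',o['clock'],'pos',np.round(q,4),'rpy',np.round(o['orientation'],2),'F',np.round(o['force'],1),'op',round(o['opening'],4),
     '\n shift',np.round(R.inv().apply(np.array(p)-q)/.1,3),'turn',np.round((R.inv()*G).as_rotvec()/(np.pi/2),3))
E
python3 - <<'E'
from h import *
t=snap('top');s=snap('side')
a=np.array([[334,308],[692,321],[692,136],[337,124]])/4+[255,195]
b=np.array([[262,310],[548,573],[686,423],[400,195]])/3.4+215
for c,u in((t,a),(s,b)):
    P=plane(c,u,.038);print(np.round(P,4),P.mean(0),np.degrees([np.arctan2(*(P[0]-P[1])[:2])*-1,np.arctan2(*(P[3]-P[2])[:2])*-1]))
    print(np.linalg.norm(P[0]-P[1]),np.linalg.norm(P[0]-P[3]))
# ring/slot lines: orange top-view slot edge
x0,y0,x1,y1=390,225,420,275;im=cv2.cvtColor(t['color'][y0:y1,x0:x1],cv2.COLOR_RGB2HSV)
m=(im[...,0]<18)&(im[...,1]>200)&(im[...,2]>170)
for i in range(0,50,3):
    w=np.where(m[i])[0]
    if len(w):print(i+y0,w.min()+x0,w.max()+x0,end='; ')
to([.456,.149,.15],[180,0,22])
E
```

```text
[[ 0.4613 -0.0234  0.038 ]
 [ 0.4564 -0.276   0.038 ]
 [ 0.5881 -0.2767  0.038 ]
 [ 0.5924 -0.0238  0.038 ]] [ 0.52454042 -0.14997504  0.038     ] [-1.10703895 -0.98441916]
0.25263835909838367 0.13112805705571218
[[ 0.4581 -0.0292  0.038 ]
 [ 0.4438 -0.2856  0.038 ]
 [ 0.5832 -0.2834  0.038 ]
 [ 0.5898 -0.0322  0.038 ]] [ 0.51871964 -0.15760615  0.038     ] [-3.1957143  -1.51201653]
0.2568588295548907 0.13174162294685884
234 400 404; 237 400 405; 240 400 405; 243 400 405; 246 399 406; 249 399 406; 252 399 406; 255 399 406; 258 400 405; 261 400 405; 264 399 405; 267 399 405; t 0.3 pos [0.2237 0.6367 0.2483] rpy [179.97  -0.   -19.36] F [-0.1 -0.2 -0.6] op 0.0875 
 shift [3.808 3.831 0.985] turn [ 0.    0.   -0.46]
```

```bash
python3 -m creep '[{"grip":0,"delta_pos":[0.2,0.2,0],"rotation":[0,0,-0.09]},{"grip":0,"delta_pos":[0.4,0.4,0],"rotation":[0,0,-0.18]},{"grip":0,"delta_pos":[0.6,0.6,0],"rotation":[0,0,-0.27]},{"grip":0,"delta_pos":[0.8,0.8,0],"rotation":[0,0,-0.36]},{"grip":0,"delta_pos":[1,1,0],"rotation":[0,0,-0.46]}]'
python3 - <<'E'
from h import *
to([.457,.149,.15],[180,0,22])
E
```

```text
clock: 0.8
tool_pos: [0.2853, 0.5082, 0.2486]
orientation: [-180.0, -0.0, 22.0]
force: [0.1, 0.5, 0.4]
opening: 0.0881
gripper_force: 0.0
t 0.8 pos [0.2853 0.5082 0.2486] rpy [-180.     -0.     21.99] F [0.1 0.5 0.4] op 0.0881 
 shift [0.247 3.974 0.986] turn [-0. -0. -0.]
```

```bash
python3 -m creep '[{"grip":0,"delta_pos":[0.06,0.5,0],"rotation":[0,0,0]},{"grip":0,"delta_pos":[0.06,1,0],"rotation":[0,0,0]}]' >/dev/null
python3 -m creep '[{"grip":0,"delta_pos":[0.06,0.5,0.1],"rotation":[0,0,0]},{"grip":0,"delta_pos":[0.06,1,0.2],"rotation":[0,0,0]}]' >/dev/null
python3 -m creep '[{"grip":0,"delta_pos":[0.06,0.5,0.2],"rotation":[0,0,0]},{"grip":0,"delta_pos":[0.06,1,0.4],"rotation":[0,0,0]}]' >/dev/null
python3 -m creep '[{"grip":0,"delta_pos":[0.06,0.5,0.2],"rotation":[0,0,0]},{"grip":0,"delta_pos":[0.06,0.97,0.4],"rotation":[0,0,0]},{"grip":0,"delta_pos":[0.06,0.97,0.4],"rotation":[0,0,0]}]'
python3 - <<'E'
from h import *
to([.457,.149,.024],[180,0,22])
E
```

```text
clock: 1.7
tool_pos: [0.4492, 0.1539, 0.1497]
orientation: [179.9, 0.3, 21.4]
force: [-0.3, 0.5, -1.1]
opening: 0.0871
gripper_force: 0.0
t 1.7 pos [0.4492 0.1539 0.1497] rpy [179.94   0.25  21.38] F [-0.3  0.5 -1.1] op 0.0871 
 shift [0.06  0.072 1.257] turn [ 0.001  0.003 -0.007]
```

```bash
python3 -m creep '[{"grip":0,"delta_pos":[0,0,0.3],"rotation":[0,0,0]},{"grip":0,"delta_pos":[0,0,0.8],"rotation":[0,0,0]},{"grip":0,"delta_pos":[0,0,0.8],"rotation":[0,0,0]}]' >/dev/null
python3 - <<'E'
from h import *
to([.457,.149,.024],[180,0,22])
E
```

```text
t 2.0 pos [0.4468 0.1562 0.0676] rpy [179.86   0.53  21.55] F [-0.4 -0.3  0.4] op 0.0874 
 shift [0.073 0.103 0.436] turn [ 0.002  0.006 -0.005]
```

```bash
python3 -m creep '[{"grip":0,"delta_pos":[0.07,0.1,0],"rotation":[0,0,0]},{"grip":0,"delta_pos":[0.07,0.1,0],"rotation":[0,0,0]},{"grip":0,"delta_pos":[0.07,0.1,0],"rotation":[0,0,0]}]' >/dev/null
python3 - <<'E'
from h import *
to([.457,.149,.024],[180,0,22])
E
```

```text
t 2.3 pos [0.4613 0.1526 0.074 ] rpy [-179.95   -0.18   21.64] F [-0.3  0.4 -0.1] op 0.0874 
 shift [-0.055  0.018  0.5  ] turn [-0.001 -0.002 -0.004]
```

```bash
python3 -m creep '[{"grip":0,"delta_pos":[0,0,0],"rotation":[0,0,0]},{"grip":0,"delta_pos":[0,0,0],"rotation":[0,0,0]}]'
python3 -m creep '[{"grip":0,"delta_pos":[0,0,0],"rotation":[0,0,0]},{"grip":0,"delta_pos":[0,0,0],"rotation":[0,0,0]}]' >/dev/null
python3 - <<'E'
from h import *
to([.457,.149,.024],[180,0,22])
E
```

```text
clock: 2.5
tool_pos: [0.4603, 0.1522, 0.073]
orientation: [-180.0, -0.1, 21.7]
force: [0.0, 0.4, 0.6]
opening: 0.0877
gripper_force: 0.0
t 2.7 pos [0.46   0.1519 0.0723] rpy [-1.7999e+02 -2.0000e-02  2.1650e+01] F [-0.5 -0.7 -0. ] op 0.0874 
 shift [-0.039  0.016  0.483] turn [-0.    -0.    -0.004]
```

```bash
python3 -m creep '[{"grip":0,"delta_pos":[-0.04,0.02,0.1],"rotation":[0,0,0]},{"grip":0,"delta_pos":[-0.04,0.02,0.22],"rotation":[0,0,0]},{"grip":0,"delta_pos":[-0.04,0.02,0.34],"rotation":[0,0,0]},{"grip":0,"delta_pos":[-0.04,0.02,0.44],"rotation":[0,0,0]},{"grip":0,"delta_pos":[-0.04,0.02,0.48],"rotation":[0,0,0]}]' >/dev/null
python3 -m creep '[{"grip":0,"delta_pos":[0,0,0],"rotation":[0,0,0]},{"grip":0,"delta_pos":[0,0,0],"rotation":[0,0,0]}]'
```

```text
clock: 3.4
tool_pos: [0.4572, 0.1485, 0.0241]
orientation: [180.0, -0.0, 21.6]
force: [-0.3, -0.2, 0.1]
opening: 0.0877
gripper_force: 0.0
```

Run:
```python
from h import *
to([.457,.149,.024],[180,0,22])
s=snap('side');b=cv2.resize(s['color'][180:330,170:330],None,fx=3.5,fy=3.5,interpolation=cv2.INTER_CUBIC)
cv2.imwrite('pics/c.png',b[:,:,::-1])
```

```text
t 3.4 pos [0.4572 0.1485 0.0241] rpy [180.    -0.    21.65] F [-0.3 -0.2  0.1] op 0.0877 
 shift [ 0.    -0.005  0.001] turn [ 0.    -0.    -0.004]
```

View pics/c.png

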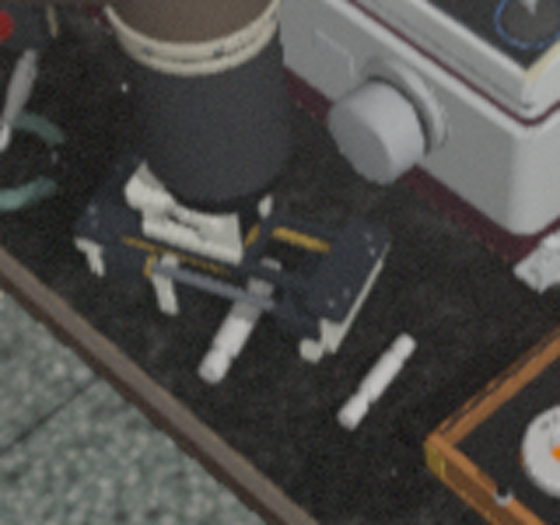

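The side view shows the fingers straddling the larger plug, which runs from (210,370) to (265,280). I'll close and lift.

```bash
python3 -m creep '[{"grip":1,"delta_pos":[0,0,0],"rotation":[0,0,0]},{"grip":1,"delta_pos":[0,0,0],"rotation":[0,0,0]},{"grip":1,"delta_pos":[0,0,0],"rotation":[0,0,0]},{"grip":1,"delta_pos":[0,0,0],"rotation":[0,0,0]},{"grip":1,"delta_pos":[0,0,0],"rotation":[0,0,0]}]'
python3 -m creep '[{"grip":1,"delta_pos":[0,0,0],"rotation":[0,0,0]},{"grip":1,"delta_pos":[0,0,0],"rotation":[0,0,0]},{"grip":1,"delta_pos":[0,0,0],"rotation":[0,0,0]}]'
python3 -m creep '[{"grip":1,"delta_pos":[0,0,-0.2],"rotation":[0,0,0]},{"grip":1,"delta_pos":[0,0,-0.5],"rotation":[0,0,0]},{"grip":1,"delta_pos":[0,0,-0.8],"rotation":[0,0,0]},{"grip":1,"delta_pos":[0,0,-1],"rotation":[0,0,0]},{"grip":1,"delta_pos":[0,0,-1],"rotation":[0,0,0]}]'
python3 - <<'E'
from h import *
to([.526,-.208,.124],[180,0,-1.2])
E
```

```text
clock: 3.95
tool_pos: [0.4571, 0.1485, 0.0241]
orientation: [-180.0, -0.0, 21.6]
force: [-0.6, 0.6, 0.5]
opening: 0.0533
gripper_force: 0.0
clock: 4.25
tool_pos: [0.457, 0.1485, 0.024]
orientation: [180.0, 0.0, 21.6]
force: [-0.1, 0.3, -0.3]
opening: 0.0289
gripper_force: 0.0
clock: 4.75
tool_pos: [0.4586, 0.1495, 0.1269]
orientation: [-179.9, -0.3, 21.7]
force: [0.1, -0.2, -0.2]
opening: 0.0005
gripper_force: 0.0
t 4.75 pos [0.4586 0.1495 0.1269] rpy [-179.92   -0.31   21.67] F [ 0.1 -0.2 -0.2] op 0.0005 
 shift [-0.694  3.572  0.021] turn [-0.002 -0.003  0.254]
```

The fingers were still closing when I lifted, so the grasp missed. I'll reopen and measure the plug again.

```bash
python3 -m creep '[{"grip":0,"delta_pos":[0,1,-0.2],"rotation":[0,0,0]},{"grip":0,"delta_pos":[0,1,-0.2],"rotation":[0,0,0]},{"grip":0,"delta_pos":[0,1,-0.2],"rotation":[0,0,0]}]' >/dev/null
python3 -m creep '[{"grip":0,"delta_pos":[0,1,0],"rotation":[0,0,0]},{"grip":0,"delta_pos":[0,1,0],"rotation":[0,0,0]},{"grip":0,"delta_pos":[0,1,0],"rotation":[0,0,0]},{"grip":0,"delta_pos":[0,1,0],"rotation":[0,0,0]}]' >/dev/null
cat >> h.py <<'E'
def plug(r=(255,250,302,293),z=.0095):
    c=snap('top','p%d.png'%int(100*ctrl.get_obs()['clock']))
    x0,y0,x1,y1=r;im=c['color'][y0:y1,x0:x1].astype(int)
    k,l,st,ce=cv2.connectedComponentsWithStats((im.min(2)>110).astype(np.uint8));i=1+st[1:,4].argmax()
    p=np.argwhere(l==i)[:,::-1]+[x0,y0]
    print(st[i],cv2.minAreaRect(plane(c,p,z)[:,:2].astype(np.float32)*1000))
E
python3 - <<'E'
from h import *
plug()
to([.457,.149,.024],[180,0,22])
E
```

```text
[34  0 10 15 87] ((504.83526611328125, 103.74366760253906), (46.67399978637695, 16.385902404785156), 19.656545639038086)
t 5.5 pos [ 0.5303 -0.0377  0.1431] rpy [-1.7998e+02  8.0000e-02  2.1560e+01] F [-1.   0.5  0.5] op 0.0549 
 shift [ 0.006 -2.005  1.192] turn [-0.     0.001 -0.005]
```

```bash
ls pics
python3 - <<'E'
from h import *
a=cv2.imread('pics/p550.png') 
cv2.imwrite('pics/d.png',cv2.resize(a[190:310,220:400],None,fx=3.5,fy=3.5))
E
```

```text
a.png
b.png
c.png
p545.png
side0.png
top0.png[ WARN:0@0.352] global loadsave.cpp:275 findDecoder imread_('pics/p550.png'): can't open/read file: check file path/integrity
Traceback (most recent call last):
TypeError: 'NoneType' object is not subscriptable
```

Run:
```python
from h import *
a=cv2.imread('pics/p545.png') 
cv2.imwrite('pics/d.png',cv2.resize(a[190:310,220:400],None,fx=3.5,fy=3.5))
```

```text
(no output)
```

View pics/d.png

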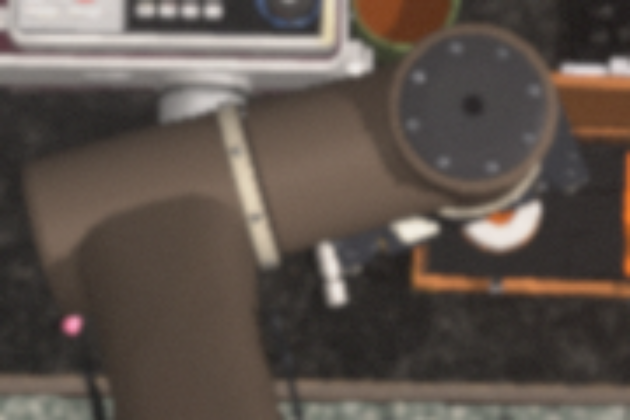

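The arm hides the plug in the top view; the side view should show it.

Run:
```python
from h import *
c=snap('side');x0,y0,x1,y1=215,240,260,300
im=c['color'][y0:y1,x0:x1].astype(int)
k,l,st,ce=cv2.connectedComponentsWithStats((im.min(2)>110).astype(np.uint8))
for i in range(1,k):
  if st[i,4]>40:
    p=np.argwhere(l==i)[:,::-1]+[x0,y0];print(st[i]+[x0,y0,0,0,0],cv2.minAreaRect(plane(c,p,.0095)[:,:2].astype(np.float32)*1000))
```

```text
[227 254  23  35 264] ((454.1236572265625, 147.93106079101562), (106.7617416381836, 18.589935302734375), 22.771778106689453)
```

The plug hasn't moved. I'll go back with the fingers partly closed.

```bash
python3 -m creep '[{"grip":0.4,"delta_pos":[0,-0.5,0],"rotation":[0,0,0]},{"grip":0.4,"delta_pos":[0,-1,0],"rotation":[0,0,0]},{"grip":0.4,"delta_pos":[0,-1,0],"rotation":[0,0,0]}]' >/dev/null
python3 -m creep '[{"grip":0.4,"delta_pos":[0,-0.5,0],"rotation":[0,0,0]},{"grip":0.4,"delta_pos":[0,-0.8,0.2],"rotation":[0,0,0]},{"grip":0.4,"delta_pos":[0,-1,0.4],"rotation":[0,0,0]},{"grip":0.4,"delta_pos":[0,-1,0.6],"rotation":[0,0,0]},{"grip":0.4,"delta_pos":[0,-1,0.7],"rotation":[0,0,0]}]' >/dev/null
python3 -m creep '[{"grip":0.4,"delta_pos":[0,0,0],"rotation":[0,0,0]},{"grip":0.4,"delta_pos":[0,0,0],"rotation":[0,0,0]},{"grip":0.4,"delta_pos":[0,0,0],"rotation":[0,0,0]}]' >/dev/null
python3 - <<'E'
from h import *
to([.457,.1485,.024],[180,0,22])
E
```

```text
t 6.65 pos [0.4577 0.1486 0.0749] rpy [-1.7998e+02 -8.0000e-02  2.1630e+01] F [ 0.3 -0.5 -0.3] op 0.0525 
 shift [-0.007 -0.001  0.509] turn [-0.    -0.001 -0.004]
```

```bash
python3 -m creep '[{"grip":0.4,"delta_pos":[-0.01,0,0.12],"rotation":[0,0,0]},{"grip":0.4,"delta_pos":[-0.01,0,0.25],"rotation":[0,0,0]},{"grip":0.4,"delta_pos":[-0.01,0,0.4],"rotation":[0,0,0]},{"grip":0.4,"delta_pos":[-0.01,0,0.5],"rotation":[0,0,0]},{"grip":0.6,"delta_pos":[-0.01,0,0.5],"rotation":[0,0,0]}]' >/dev/null
python3 -m creep '[{"grip":1,"delta_pos":[0,0,0],"rotation":[0,0,0]},{"grip":1,"delta_pos":[0,0,0],"rotation":[0,0,0]},{"grip":1,"delta_pos":[0,0,0],"rotation":[0,0,0]},{"grip":1,"delta_pos":[0,0,0],"rotation":[0,0,0]},{"grip":1,"delta_pos":[0,0,0],"rotation":[0,0,0]}]'
python3 -m creep '[{"grip":1,"delta_pos":[0,0,0],"rotation":[0,0,0]},{"grip":1,"delta_pos":[0,0,0],"rotation":[0,0,0]},{"grip":1,"delta_pos":[0,0,0],"rotation":[0,0,0]}]'
```

```text
clock: 7.65
tool_pos: [0.4566, 0.1485, 0.0246]
orientation: [-180.0, -0.1, 21.7]
force: [-0.5, 1.3, 5.6]
opening: 0.0186
gripper_force: 30.0
clock: 7.95
tool_pos: [0.4565, 0.1485, 0.0245]
orientation: [-180.0, -0.1, 21.7]
force: [-0.7, 0.6, 5.4]
opening: 0.0189
gripper_force: 30.0
```

Gripped, with the opening at 18.9 mm. Next I'll lift, turn and move over the slot.

```bash
python3 -m creep '[{"grip":1,"delta_pos":[0,0,-0.2],"rotation":[0,0,0]},{"grip":1,"delta_pos":[0,0,-0.5],"rotation":[0,0,0.05]},{"grip":1,"delta_pos":[0,0,-0.8],"rotation":[0,0,0.12]},{"grip":1,"delta_pos":[0,0,-1],"rotation":[0,0,0.2]},{"grip":1,"delta_pos":[0,0,-1],"rotation":[0,0,0.253]}]' >/dev/null
python3 -m creep '[{"grip":1,"delta_pos":[0,0.3,0],"rotation":[0,0,0]},{"grip":1,"delta_pos":[0,0.7,0],"rotation":[0,0,0]},{"grip":1,"delta_pos":[0,1,0],"rotation":[0,0,0]}]' >/dev/null
python3 -m creep '[{"grip":1,"delta_pos":[0.1,0.4,0],"rotation":[0,0,0]},{"grip":1,"delta_pos":[0.2,0.8,0],"rotation":[0,0,0]},{"grip":1,"delta_pos":[0.2,1,0],"rotation":[0,0,0]}]' >/dev/null
python3 -m creep '[{"grip":1,"delta_pos":[0.1,0.4,0],"rotation":[0,0,0]},{"grip":1,"delta_pos":[0.2,0.8,0],"rotation":[0,0,0]},{"grip":1,"delta_pos":[0.2,1,0],"rotation":[0,0,0]}]' >/dev/null
python3 -m creep '[{"grip":1,"delta_pos":[0.1,0.3,0],"rotation":[0,0,0]},{"grip":1,"delta_pos":[0.2,0.5,0],"rotation":[0,0,0]},{"grip":1,"delta_pos":[0.2,0.5,0],"rotation":[0,0,0]},{"grip":1,"delta_pos":[0.2,0.5,0],"rotation":[0,0,0]}]'
python3 - <<'E'
from h import *
to([.525,-.208,.07],[180,0,-1.1])
E
```

```text
clock: 9.75
tool_pos: [0.5085, -0.2033, 0.1233]
orientation: [-180.0, 0.1, -1.2]
force: [-0.5, 0.1, -1.2]
opening: 0.0187
gripper_force: 30.0
t 9.75 pos [ 0.5085 -0.2033  0.1233] rpy [-1.7998e+02  9.0000e-02 -1.2200e+00] F [-0.5  0.1 -1.2] op 0.0187 
 shift [0.167 0.043 0.533] turn [-0.     0.001 -0.001]
```

```bash
python3 -m creep '[{"grip":1,"delta_pos":[0.08,0.02,0.1],"rotation":[0,0,0]},{"grip":1,"delta_pos":[0.17,0.04,0.2],"rotation":[0,0,0]},{"grip":1,"delta_pos":[0.17,0.04,0.35],"rotation":[0,0,0]},{"grip":1,"delta_pos":[0.17,0.04,0.5],"rotation":[0,0,0]},{"grip":1,"delta_pos":[0.17,0.04,0.5],"rotation":[0,0,0]}]' >/dev/null
python3 -m creep '[{"grip":1,"delta_pos":[0,0,0],"rotation":[0,0,0]},{"grip":1,"delta_pos":[0,0,0],"rotation":[0,0,0]}]' >/dev/null
python3 - <<'E'
from h import *
to([.525,-.208,.032],[180,0,-1.1])
a=snap('top')['color'][190:300,330:450];b=snap('side')['color'][270:410,280:460]
a=cv2.resize(a,None,fx=3.3,fy=3.3,interpolation=cv2.INTER_CUBIC);b=cv2.resize(b,(int(180*2.2),int(140*2.6)))
im=np.zeros((364,a.shape[1]+b.shape[1],3),np.uint8);im[:a.shape[0],:a.shape[1]]=a;im[:b.shape[0],a.shape[1]:]=b
cv2.imwrite('pics/e.png',im[:,:,::-1])
E
```

```text
t 10.45 pos [ 0.5268 -0.2072  0.0745] rpy [ 1.7999e+02 -4.0000e-02 -1.0900e+00] F [ 0.6 -0.5 -1.9] op 0.0185 
 shift [-0.018  0.008  0.425] turn [ 0. -0.  0.]
```

View pics/e.png

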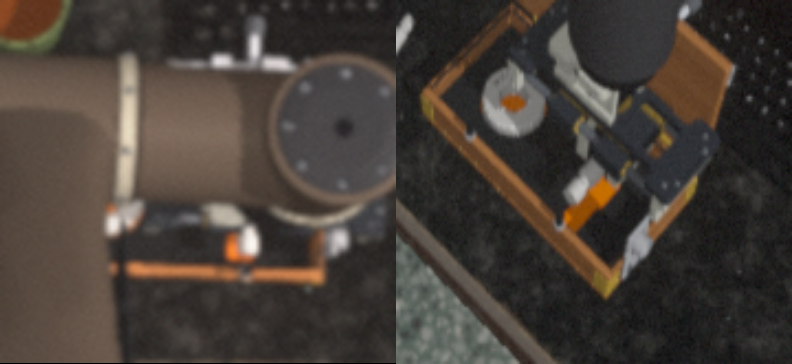

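The plug hangs over the orange slot in both views, at (245,240) in the top crop and (590,180) in the side crop. I'll lower it slowly.

```bash
python3 -m creep '[{"grip":1,"delta_pos":[-0.02,0.01,0.05],"rotation":[0,0,0]},{"grip":1,"delta_pos":[-0.02,0.01,0.1],"rotation":[0,0,0]},{"grip":1,"delta_pos":[-0.02,0.01,0.15],"rotation":[0,0,0]},{"grip":1,"delta_pos":[-0.02,0.01,0.2],"rotation":[0,0,0]},{"grip":1,"delta_pos":[-0.02,0.01,0.25],"rotation":[0,0,0]}]' 
python3 -m creep '[{"grip":1,"delta_pos":[0,0,0.03],"rotation":[0,0,0]},{"grip":1,"delta_pos":[0,0,0.06],"rotation":[0,0,0]},{"grip":1,"delta_pos":[0,0,0.09],"rotation":[0,0,0]}]'
python3 - <<'E'
from h import *
to([.525,-.208,.032],[180,0,-1.1])
E
```

```text
clock: 11.05
tool_pos: [0.524, -0.2083, 0.0484]
orientation: [180.0, 0.0, -1.1]
force: [0.3, 0.1, -1.2]
opening: 0.0185
gripper_force: 30.0
clock: 11.35
tool_pos: [0.5242, -0.2083, 0.0397]
orientation: [180.0, 0.0, -1.1]
force: [0.1, -0.1, -1.3]
opening: 0.0188
gripper_force: 30.0
t 11.35 pos [ 0.5242 -0.2083  0.0397] rpy [180.     0.    -1.13] F [ 0.1 -0.1 -1.3] op 0.0188 
 shift [ 0.008 -0.003  0.077] turn [ 0.  0. -0.]
```

```bash
python3 -m creep '[{"grip":1,"delta_pos":[0.01,0,0.03],"rotation":[0,0,0]},{"grip":1,"delta_pos":[0.01,0,0.05],"rotation":[0,0,0]},{"grip":1,"delta_pos":[0.01,0,0.07],"rotation":[0,0,0]},{"grip":1,"delta_pos":[0.01,0,0.07],"rotation":[0,0,0]}]' 
python3 -m creep '[{"grip":0.6,"delta_pos":[0,0,0],"rotation":[0,0,0]},{"grip":0.6,"delta_pos":[0,0,0],"rotation":[0,0,0]},{"grip":0.6,"delta_pos":[0,0,0],"rotation":[0,0,0]},{"grip":0.6,"delta_pos":[0,0,0],"rotation":[0,0,0]},{"grip":0.6,"delta_pos":[0,0,0],"rotation":[0,0,0]}]'
```

```text
clock: 11.75
tool_pos: [0.5251, -0.2083, 0.0328]
orientation: [180.0, 0.0, -1.1]
force: [-0.2, -0.5, -1.5]
opening: 0.0188
gripper_force: 30.0
clock: 12.25
tool_pos: [0.5252, -0.2083, 0.0331]
orientation: [180.0, -0.0, -1.1]
force: [0.3, 0.2, 0.4]
opening: 0.035
gripper_force: 0.0
```

The plug is released. I'll lift, and measure the top of the lid from the earlier top picture's pixels.

```bash
python3 -m creep '[{"grip":0.6,"delta_pos":[0,0,-0.2],"rotation":[0,0,0]},{"grip":0.6,"delta_pos":[0,0,-0.5],"rotation":[0,0,0]},{"grip":0.6,"delta_pos":[0,0,-0.8],"rotation":[0,0,0]},{"grip":0.6,"delta_pos":[0,0,-1],"rotation":[0,0,0]},{"grip":0.6,"delta_pos":[0,0,-1],"rotation":[0,0,0]}]' >/dev/null
python3 -m creep '[{"grip":0.8,"delta_pos":[0,-0.4,-0.4],"rotation":[0,0,0]},{"grip":1,"delta_pos":[0,-0.8,-0.8],"rotation":[0,0,0]},{"grip":1,"delta_pos":[0,-1,-1],"rotation":[0,0,0]},{"grip":1,"delta_pos":[0,-1,-1],"rotation":[0,0,0]}]' >/dev/null
python3 - <<'E'
from h import *
t=snap('top');s=snap('side')
u=np.array([[348,58],[733,73],[610,10],[500,60],[720,68],[340,125],[695,133]])/4+[255,195]
print(np.round(plane(t,u,.18),3))
v=np.array([[425,47],[742,272],[680,190]])/3.4+215
print(np.round(plane(s,v,.18),3))
def tri(a,b):
    o1,d1=ray(t,[a]);o2,d2=ray(s,[b]);d1,d2=d1[0],d2[0]
    A=np.c_[d1,-d2];k=np.linalg.lstsq(A,o2-o1,rcond=None)[0];return (o1+k[0]*d1+o2+k[1]*d2)/2
print('L',tri(u[0],v[0]),'R',tri(u[1],v[1]),'knob',tri(u[2],v[2]))
to([.655,-.09,.25],[180,0,-1.1])
b=s['color'][265:375,290:440];cv2.imwrite('pics/f.png',cv2.resize(b,None,fx=4,fy=4)[:,:,::-1])
E
```

```text
[[ 0.616 -0.026  0.18 ]
 [ 0.611 -0.278  0.18 ]
 [ 0.651 -0.198  0.18 ]
 [ 0.617 -0.126  0.18 ]
 [ 0.614 -0.27   0.18 ]
 [ 0.572 -0.022  0.18 ]
 [ 0.571 -0.253  0.18 ]]
[[ 0.608 -0.031  0.18 ]
 [ 0.608 -0.281  0.18 ]
 [ 0.631 -0.218  0.18 ]]
L [ 0.61742289 -0.02570709  0.16760258] R [ 0.61152958 -0.27920825  0.17517589] knob [ 0.65904883 -0.20372641  0.13801789]
t 13.25 pos [ 0.5272 -0.1075  0.2332] rpy [-1.7997e+02 -6.0000e-02 -1.0400e+00] F [-0.6 -0.1 -1. ] op 0.0027 
 shift [ 1.275 -0.199 -0.166] turn [-0.    -0.001  0.001]
```

View pics/f.png

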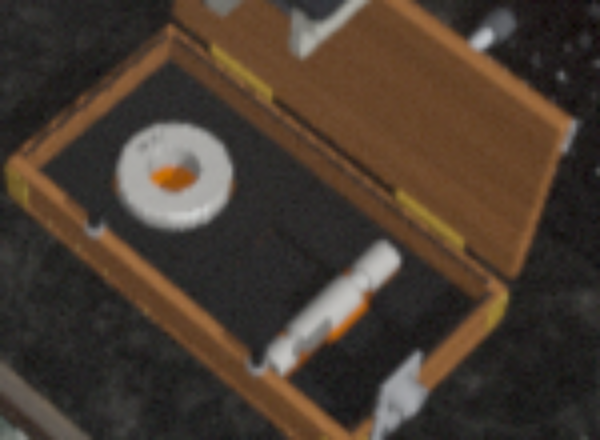

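The plug lies seated in its slot, from (285,355) to (385,265). Next I'll reach behind the lid, left of the bolt hardware.

```bash
python3 -m creep '[{"grip":1,"delta_pos":[0,-0.1,-0.3],"rotation":[0,0,0]},{"grip":1,"delta_pos":[0.3,-0.2,-0.3],"rotation":[0,0,0]},{"grip":1,"delta_pos":[0.7,-0.2,-0.3],"rotation":[0,0,0]},{"grip":1,"delta_pos":[1,-0.2,-0.3],"rotation":[0,0,0]},{"grip":1,"delta_pos":[1,-0.2,-0.3],"rotation":[0,0,0]}]' >/dev/null
python3 -m creep '[{"grip":1,"delta_pos":[0.15,0,0],"rotation":[0,0,0]},{"grip":1,"delta_pos":[0.3,0,0],"rotation":[0,0,0]},{"grip":1,"delta_pos":[0.3,0,0.2],"rotation":[0,0,0]},{"grip":1,"delta_pos":[0.3,0,0.4],"rotation":[0,0,0]},{"grip":1,"delta_pos":[0.3,0,0.7],"rotation":[0,0,0]}]'
python3 - <<'E'
from h import *
to([.60,-.087,.19],[180,0,-1.1])
E
```

```text
clock: 14.25
tool_pos: [0.6571, -0.0919, 0.1917]
orientation: [180.0, 0.0, -1.2]
force: [0.3, -0.4, 0.6]
opening: 0.0005
gripper_force: 0.0
t 14.25 pos [ 0.6571 -0.0919  0.1917] rpy [ 1.7999e+02  1.0000e-02 -1.1900e+00] F [ 0.3 -0.4  0.6] op 0.0005 
 shift [-0.572 -0.037  0.017] turn [ 0.     0.    -0.001]
```

```bash
python3 -m creep '[{"grip":1,"delta_pos":[-0.1,0,0],"rotation":[0,0,0]},{"grip":1,"delta_pos":[-0.2,0,0],"rotation":[0,0,0]},{"grip":1,"delta_pos":[-0.3,0,0],"rotation":[0,0,0]},{"grip":1,"delta_pos":[-0.4,0,0],"rotation":[0,0,0]},{"grip":1,"delta_pos":[-0.5,0,0],"rotation":[0,0,0]}]' 
python3 -m creep '[{"grip":1,"delta_pos":[-0.1,0,0],"rotation":[0,0,0]},{"grip":1,"delta_pos":[-0.2,0,0],"rotation":[0,0,0]},{"grip":1,"delta_pos":[-0.3,0,0],"rotation":[0,0,0]},{"grip":1,"delta_pos":[-0.4,0,0],"rotation":[0,0,0]},{"grip":1,"delta_pos":[-0.4,0,0],"rotation":[0,0,0]}]' 
python3 -m creep '[{"grip":1,"delta_pos":[0,0,-0.2],"rotation":[0,0,0]},{"grip":1,"delta_pos":[0,0,-0.5],"rotation":[0,0,0]},{"grip":1,"delta_pos":[0,0,-0.8],"rotation":[0,0,0]}]'
```

```text
clock: 14.75
tool_pos: [0.6081, -0.0901, 0.1953]
orientation: [180.0, -0.3, -1.1]
force: [3.3, -1.4, 3.1]
opening: 0.0004
gripper_force: 1.7
clock: 15.25
tool_pos: [0.5654, -0.089, 0.1927]
orientation: [-180.0, 0.1, -1.1]
force: [0.5, -0.8, 0.8]
opening: 0.0001
gripper_force: 0.0
clock: 15.55
tool_pos: [0.5666, -0.0891, 0.2731]
orientation: [180.0, 0.2, -1.1]
force: [0.1, 0.5, 0.8]
opening: 0.0003
gripper_force: 0.0
```

The lid is falling. I'll move the arm aside and look.

```bash
python3 -m creep '[{"grip":1,"delta_pos":[-0.2,-0.4,0],"rotation":[0,0,0]},{"grip":1,"delta_pos":[-0.5,-0.8,0],"rotation":[0,0,0]},{"grip":1,"delta_pos":[-0.8,-1,0],"rotation":[0,0,0]},{"grip":0.6,"delta_pos":[-0.8,-1,0],"rotation":[0,0,0]}]' >/dev/null
python3 -m creep '[{"grip":0.55,"delta_pos":[0,-0.4,0],"rotation":[0,0,0]},{"grip":0.55,"delta_pos":[-0.1,-0.6,0],"rotation":[0,0,0]},{"grip":0.55,"delta_pos":[-0.1,-0.6,0],"rotation":[0,0,0]},{"grip":0.55,"delta_pos":[-0.1,-0.6,0],"rotation":[0,0,0]},{"grip":0.55,"delta_pos":[-0.1,-0.6,0],"rotation":[0,0,0]}]'
python3 - <<'E'
from h import *
t=snap('top','t2.png');s=snap('side','s2.png')
a=cv2.resize(t['color'][205:290,330:445],None,fx=4,fy=4,interpolation=cv2.INTER_CUBIC)
b=cv2.resize(s['color'][255:385,285:425],None,fx=4,fy=4,interpolation=cv2.INTER_CUBIC)[:,160:]
b=cv2.resize(s['color'][255:385,325:408],None,fx=4,fy=4,interpolation=cv2.INTER_CUBIC)
im=np.zeros((520,a.shape[1]+b.shape[1],3),np.uint8);im[:a.shape[0],:a.shape[1]]=a;im[:b.shape[0],a.shape[1]:]=b
cv2.imwrite('pics/g.png',im[:,:,::-1]);print(im.shape)
E
```

```text
clock: 16.45
tool_pos: [0.4807, 0.0721, 0.2727]
orientation: [180.0, 0.0, -1.1]
force: [-0.6, -0.5, -1.1]
opening: 0.0381
gripper_force: 0.0
(520, 792, 3)
```

View pics/g.png

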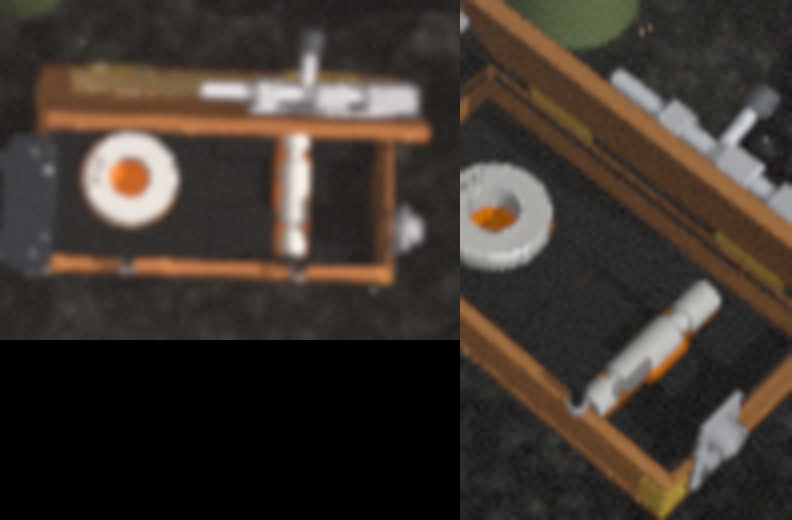

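```bash
python3 -m creep '[{"grip":0.55,"delta_pos":[0,0,0],"rotation":[0,0,0]},{"grip":0.55,"delta_pos":[0,0,0],"rotation":[0,0,0]},{"grip":0.55,"delta_pos":[0,0,0],"rotation":[0,0,0]},{"grip":0.55,"delta_pos":[0,0,0],"rotation":[0,0,0]},{"grip":0.55,"delta_pos":[0,0,0],"rotation":[0,0,0]}]' >/dev/null
python3 -m creep '[{"grip":0.55,"delta_pos":[0,0,0],"rotation":[0,0,0]},{"grip":0.55,"delta_pos":[0,0,0],"rotation":[0,0,0]},{"grip":0.55,"delta_pos":[0,0,0],"rotation":[0,0,0]},{"grip":0.55,"delta_pos":[0,0,0],"rotation":[0,0,0]},{"grip":0.55,"delta_pos":[0,0,0],"rotation":[0,0,0]}]' >/dev/null
cat > k.py <<'E'
from h import *
t=snap('top','t3.png');s=snap('side','s3.png')
K=[.498,-.204,.111]
for c in(t,s):
    u=proj(c,[K])[0];x0,y0=(u-14).astype(int);im=c['color'][y0:y0+28,x0:x0+28];h=cv2.cvtColor(im,cv2.COLOR_RGB2HSV)
    m=(h[...,2]<115)&(h[...,1]<90)
    print(u);print('\n'.join(''.join('#' if m[i,j] else ('w' if h[i,j,1]>100 else '.') for j in range(28)) for i in range(28)))
print(ctrl.get_obs()['clock'])
E
python3 k.py
```

```text
[406.13446567 257.93946872]
######wwww.....w############
######www......w############
#####.www.......############
#####.ww........############
#####www........############
#####www........############
#####.ww........############
#####www........############
#####www........############
#####www........############
#####www........############
#####www.......#############
#####www.......#############
#####.ww.......#############
######ww.......#############
######.#.......#############
######w#.......#############
######ww.......w############
######www.....ww############
######www.....ww############
######ww.......w############
######ww.......w############
######ww.......#############
######ww.......#############
######ww.......#############
######ww.......#############
#######w.###.###############
wwwwwwwww#######.#.#######w.
[365.54303745 324.78475105]
####################wwwwwww.
#####################.wwwwww
#######################wwwww
########################wwww
#########################www
##########################.w
############################
############################
############################
############################
############################
############################
############################
############################
############################
############################
############################
############################
############################
############################
############################
############################
#########################w.#
#########################w..
#########################...
#######################.....
######################......
#####################.......
17.65
```

```bash
W='see rows below'
python3 -m creep '[{"grip":0.55,"delta_pos":[0,0,0],"rotation":[0,0,0]},{"grip":0.55,"delta_pos":[0,0,0],"rotation":[0,0,0]},{"grip":0.55,"delta_pos":[0,0,0],"rotation":[0,0,0]},{"grip":0.55,"delta_pos":[0,0,0],"rotation":[0,0,0]},{"grip":0.55,"delta_pos":[0,0,0],"rotation":[0,0,0]}]' >/dev/null
python3 -m creep '[{"grip":0.55,"delta_pos":[0,0,0],"rotation":[0,0,0]},{"grip":0.55,"delta_pos":[0,0,0],"rotation":[0,0,0]},{"grip":0.55,"delta_pos":[0,0,0],"rotation":[0,0,0]},{"grip":0.55,"delta_pos":[0,0,0],"rotation":[0,0,0]},{"grip":0.55,"delta_pos":[0,0,0],"rotation":[0,0,0]}]' >/dev/null
python3 - <<'E'
from h import *
t=snap('top')
# lid extent along the case's x at y=-0.06 : wood column
for x in np.arange(.45,.66,.008):
    u=proj(t,[[x,-.05,.05]])[0].round().astype(int);print(round(x,3),u,t['color'][u[1],u[0]],end=' | ')
E
cp k.py k2.py; python3 k2.py | head -30
```

```text
0.45 [348 276] [52 49 45] | 0.458 [348 273] [81 61 49] | 0.466 [348 270] [184 117  73] | 0.474 [348 267] [57 49 46] | 0.482 [348 265] [53 49 49] | 0.49 [348 262] [52 51 48] | 0.498 [348 259] [49 46 45] | 0.506 [348 256] [50 47 46] | 0.514 [348 253] [51 48 46] | 0.522 [348 250] [53 46 42] | 0.53 [348 248] [50 44 41] | 0.538 [348 245] [51 47 46] | 0.546 [348 242] [50 48 46] | 0.554 [348 239] [49 46 42] | 0.562 [349 236] [169 112  72] | 0.57 [349 233] [148  93  59] | 0.578 [349 231] [102  67  45] | 0.586 [349 228] [116  82  54] | 0.594 [349 225] [140 110  74] | 0.602 [349 222] [113  87  60] | 0.61 [349 219] [47 42 39] | 0.618 [349 217] [57 53 48] | 0.626 [349 214] [57 55 51] | 0.634 [349 211] [49 45 42] | 0.642 [349 208] [47 44 41] | 0.65 [349 206] [49 44 43] | 0.658 [349 203] [44 40 37] | [406.13446567 257.93946872]
######wwww.....w############
######www......w############
######www.......############
#####.ww........############
#####www........############
#####www........############
#####.ww........############
#####www........############
#####www........############
#####www........############
#####www........############
#####www.......#############
#####www.......#############
#####www.......#############
######ww.......#############
######.#.......#############
######.#.......#############
######ww.......w############
######www.....ww############
######www.....ww############
######ww.......w############
######ww........############
######ww.......#############
######ww.......#############
######ww.......#############
######ww.......#############
#######w.###.###############
wwwwwwwww#######.#########..
[365.54303745 324.78475105]
```

The lid has barely moved, so I'll push it down along its arc with closed fingertips, left of the bolt.

```bash
python3 -m creep '[{"grip":1,"delta_pos":[0.35,0.3,0],"rotation":[0,0,0]},{"grip":1,"delta_pos":[0.7,0.6,0],"rotation":[0,0,0]},{"grip":1,"delta_pos":[1,0.9,0],"rotation":[0,0,0]},{"grip":1,"delta_pos":[1,0.9,0],"rotation":[0,0,0]}]' >/dev/null
python3 -m creep '[{"grip":1,"delta_pos":[0.2,0.3,0.1],"rotation":[0,0,0]},{"grip":1,"delta_pos":[0.4,0.6,0.3],"rotation":[0,0,0]},{"grip":1,"delta_pos":[0.4,0.6,0.5],"rotation":[0,0,0]},{"grip":1,"delta_pos":[0.4,0.6,0.8],"rotation":[0,0,0]},{"grip":1,"delta_pos":[0.4,0.6,0.8],"rotation":[0,0,0]}]'
python3 - <<'E'
from h import *
to([.574,-.08,.174],[180,0,-1.1])
E
```

```text
clock: 19.7
tool_pos: [0.615, -0.0803, 0.1887]
orientation: [180.0, 0.4, -1.2]
force: [-0.9, 0.1, 0.4]
opening: 0.0001
gripper_force: 0.0
t 19.7 pos [ 0.615  -0.0803  0.1887] rpy [179.99   0.43  -1.2 ] F [-0.9  0.1  0.4] op 0.0001 
 shift [-0.409  0.006  0.15 ] turn [ 0.     0.005 -0.001]
```

```bash
python3 -m creep '[{"grip":1,"delta_pos":[-0.25,0,0.07],"rotation":[0,0,0]},{"grip":1,"delta_pos":[-0.41,0,0.15],"rotation":[0,0,0]},{"grip":1,"delta_pos":[-0.53,0,0.2],"rotation":[0,0,0]},{"grip":1,"delta_pos":[-0.65,0,0.25],"rotation":[0,0,0]},{"grip":1,"delta_pos":[-0.76,0,0.31],"rotation":[0,0,0]}]' 
python3 -m creep '[{"grip":1,"delta_pos":[-0.07,0,0.07],"rotation":[0,0,0]},{"grip":1,"delta_pos":[-0.14,0,0.14],"rotation":[0,0,0]},{"grip":1,"delta_pos":[-0.2,0,0.2],"rotation":[0,0,0]},{"grip":1,"delta_pos":[-0.27,0,0.27],"rotation":[0,0,0]},{"grip":1,"delta_pos":[-0.32,0,0.35],"rotation":[0,0,0]}]'
```

```text
clock: 20.2
tool_pos: [0.5432, -0.0782, 0.1645]
orientation: [180.0, -0.3, -1.0]
force: [3.5, -1.6, 0.1]
opening: 0.0003
gripper_force: 1.3
clock: 20.7
tool_pos: [0.5091, -0.0779, 0.1264]
orientation: [-180.0, 0.0, -1.1]
force: [-0.1, 1.1, 2.0]
opening: -0.0001
gripper_force: 0.6
```

```bash
python3 -m creep '[{"grip":1,"delta_pos":[-0.03,0,0.08],"rotation":[0,0,0]},{"grip":1,"delta_pos":[-0.06,0,0.16],"rotation":[0,0,0]},{"grip":1,"delta_pos":[-0.1,0,0.24],"rotation":[0,0,0]},{"grip":1,"delta_pos":[-0.13,0,0.31],"rotation":[0,0,0]},{"grip":1,"delta_pos":[-0.13,0,0.31],"rotation":[0,0,0]}]' 
python3 -m creep '[{"grip":1,"delta_pos":[0,0,-0.4],"rotation":[0,0,0]},{"grip":0.7,"delta_pos":[0,0,-0.8],"rotation":[0,0,0]},{"grip":0.55,"delta_pos":[0,-0.4,-1],"rotation":[0,0,0]},{"grip":0.55,"delta_pos":[0,-0.8,-1],"rotation":[0,0,0]},{"grip":0.55,"delta_pos":[0,-0.8,-1],"rotation":[0,0,0]}]'
python3 k.py
```

```text
clock: 21.2
tool_pos: [0.4954, -0.0779, 0.0947]
orientation: [180.0, 0.1, -1.1]
force: [-0.6, -0.0, -0.1]
opening: 0.0005
gripper_force: 0.0
clock: 21.7
tool_pos: [0.4993, 0.0054, 0.1974]
orientation: [-179.9, -0.2, -1.0]
force: [-0.3, -0.4, 0.4]
opening: 0.0269
gripper_force: 0.0
[406.13446567 257.93946872]
wwwwwwwwwwwwwwwwwwwwwwwwwwww
wwwwwwwwwwwwwwwwwwwwwwwwwwww
wwwwwwwwwwwwwwwwwwwwwwwwwwww
wwwwwwwwwwwwwwwwwwwwwwwwwwww
wwwwwwwwwwwwwwwwwwwwwwwwwwww
wwwwwwwwwwwwwwwwwwwwwwwwwwww
wwwwwwwwwwwwwwwwwwwwwwwwwwww
wwwwwwwwwwwwwwwwwwwwwwwwwwww
wwwwwwwwwwwwwwwwwwwwwwwwwwww
wwwwwwwwwwwwwwwwwwwwwwwwwwww
wwwwwwwwwwwwwwwwwwwwwwwwwwww
wwww..wwwwwwwwwwwwwwwwwwwwww
............................
............#...............
..........###...............
..........###...............
..........##................
...........#................
............................
............................
............................
............................
............................
www.........................
wwwwwwwwwwwwwwwwwwwwwwwwwwww
wwwwwwwwwwwwwwwwwwwwwwwwwwww
wwwwwwwwwwwwwwwwwwwwwwwwwwww
wwwwwww
[... 166 characters left out ...]
wwwwwwwwwwwwwwwwwwwwwwwwwwww
wwwwwwwwwwwwwwwwwwwwwwwwwwww
wwwwwwwwwwwwwwwwwwwwwwwwwwww
wwwwwwwwwwwwwwwwwwwwwwwwwwww
wwwwwwwwwwwwwwwwwwwwwwwwwwww
wwwwwwwwwwww..wwwwwwwwwwwwww
ww..wwwwww......wwwwwwwwwwww
#.#..wwww.#####..wwwwwwwwwww
###...www.######.wwwwwwwwwww
.#####..w#######.wwwwwwwwwww
.#####...#######.wwwwwwwwwww
....##...#######.wwwwwwwwwww
.....#...#######.wwwwwwwwwww
......#.#######.wwwwwwwwwwww
........#######.wwwwwwwwwwww
.........##....wwwwwwwwwwwww
.........#......wwwwwwwwwwww
..................wwwwwwwwww
...................wwwwwwwww
....................wwwwwwww
......................wwwwww
.......................wwwww
.......#................wwww
.......##................www
21.8
```

Run:
```python
from h import *
t=snap('top');s=snap('side')
u=(392,243);im=t['color'][u[1]+9:u[1]+26,u[0]:u[0]+28].max(2);print(im)
h=cv2.cvtColor(s['color'],cv2.COLOR_RGB2HSV);m=((h[...,2]<115)&(h[...,1]<90))[320:332,359:368]
p=np.argwhere(m)[:,::-1].mean(0)+[359,320];print(p,proj(s,[[.498,-.204,.111]]))
for tc in([403.,258.],):
    o1,d1=ray(t,[tc]);o2,d2=ray(s,[p]);A=np.c_[d1[0],-d2[0]];k=np.linalg.lstsq(A,o2-o1,rcond=None)[0]
    print(o1+k[0]*d1[0],o2+k[1]*d2[0],plane(t,[tc],.113),plane(s,[p],.111))
to([.497,-.204,.15],[180,0,-1.1])
```

```text
[[212 215 219 222 221 221 221 221 217 212 210 218 219 222 222 220 221 220
  225 226 228 230 235 237 235 234 234 235]
 [187 189 192 195 192 194 194 192 190 187 186 188 190 192 195 194 192 194
  197 199 200 206 210 213 210 209 210 211]
 [175 177 180 184 186 186 186 187 185 178 171 168 168 171 173 175 174 176
  178 177 182 185 184 185 184 182 182 185]
 [163 165 165 168 181 188 189 186 182 168 148 135 136 141 155 165 171 172
  174 173 181 183 183 182 179 171 176 185]
 [155 156 153 155 168 181 184 185 174 151 126 114 117 122 144 170 182 183
  182 181 185 190 192 191 182 177 189 200]
 [150 152 149 154 162 171 175 174 160 130 112 112 110 119 137 160 172 170
  166 163 161 165 166 167 166 180 200 212]
 [157 155 155 160 165 169 174 168 150 119 103 109 113 120 144 168 182 177
  173 170 166 166 165 161 158 177 204 213]
 [177 172 175 182 186 190 191 188 167 130 103 103 117 139 178 207 217 215
  213 213 210 209 205 193 176 182 204 216]
 [200 201 202 206 207 205 206 204 186 150 119 118 132 166 205 223 227 229
  228 228 227 226 224 213 187 186 207 218]
 [211 213 211 210 206 197 190 190 179 161 143 1
[... 555 characters left out ...]
 186 187 188 188 190 192 198 198 194 189 182 178 171 171
  170 171 169 163 168 178 181 182 189 192]
 [177 175 178 180 177 180 179 179 180 180 182 182 182 180 178 176 172 171
  171 172 175 174 177 176 175 178 183 185]
 [181 180 179 179 181 180 181 179 180 180 180 181 179 179 178 178 179 178
  176 178 176 178 177 179 178 179 178 178]]
[362.75925926 324.94444444] [[365.54303745 324.78475105]]
[ 0.49852174 -0.19682213  0.10140542] [ 0.49857781 -0.19687113  0.10141698] [[ 0.49751804 -0.19523542  0.113     ]] [[ 0.49377647 -0.20010423  0.111     ]]
t 21.9 pos [0.4981 0.0018 0.1958] rpy [ 1.7998e+02  3.0000e-02 -1.1200e+00] F [-0.1 -0.9 -1.1] op 0.0383 
 shift [0.03  2.058 0.458] turn [ 0.  0. -0.]
```

```bash
python3 -m creep '[{"grip":0.55,"delta_pos":[0,0.4,0],"rotation":[0,0,0]},{"grip":0.55,"delta_pos":[0,0.8,0],"rotation":[0,0,0]},{"grip":0.55,"delta_pos":[0,1,0],"rotation":[0,0,0]}]' >/dev/null
python3 -m creep '[{"grip":0.55,"delta_pos":[0,0.4,0],"rotation":[0,0,0]},{"grip":0.55,"delta_pos":[0,0.8,0],"rotation":[0,0,0]},{"grip":0.55,"delta_pos":[0,0.98,0.2],"rotation":[0,0,0]},{"grip":0.55,"delta_pos":[0,0.98,0.3],"rotation":[0,0,0]},{"grip":0.55,"delta_pos":[0,0.98,0.3],"rotation":[0,0,0]}]' >/dev/null
python3 -m creep '[{"grip":0.55,"delta_pos":[0,0,0],"rotation":[0,0,0]},{"grip":0.55,"delta_pos":[0,0,0],"rotation":[0,0,0]}]' >/dev/null
python3 - <<'E'
from h import *
to([.497,-.197,.123],[180,0,-1.1])
E
```

```text
t 22.9 pos [ 0.4949 -0.1954  0.1667] rpy [ 1.7999e+02 -6.0000e-02 -1.0800e+00] F [ 0.4 -0.7 -0.4] op 0.0396 
 shift [0.021 0.016 0.437] turn [ 0.    -0.001  0.   ]
```

```bash
python3 -m creep '[{"grip":0.55,"delta_pos":[0.02,0.02,0.1],"rotation":[0,0,0]},{"grip":0.55,"delta_pos":[0.02,0.02,0.22],"rotation":[0,0,0]},{"grip":0.55,"delta_pos":[0.02,0.02,0.34],"rotation":[0,0,0]},{"grip":0.6,"delta_pos":[0.02,0.02,0.42],"rotation":[0,0,0]},{"grip":0.6,"delta_pos":[0.02,0.02,0.42],"rotation":[0,0,0]}]'
python3 -m creep '[{"grip":1,"delta_pos":[0,0,0],"rotation":[0,0,0]},{"grip":1,"delta_pos":[0,0,0],"rotation":[0,0,0]},{"grip":1,"delta_pos":[0,0,0],"rotation":[0,0,0]},{"grip":1,"delta_pos":[0,0,0],"rotation":[0,0,0]},{"grip":1,"delta_pos":[0,0,0],"rotation":[0,0,0]}]'
```

```text
clock: 23.4
tool_pos: [0.4953, -0.1976, 0.1222]
orientation: [-180.0, 0.2, -1.1]
force: [-0.2, -0.7, -0.7]
opening: 0.0354
gripper_force: 0.0
clock: 23.9
tool_pos: [0.4966, -0.1978, 0.1244]
orientation: [180.0, -0.1, -1.1]
force: [0.4, 0.0, 1.3]
opening: 0.0149
gripper_force: 30.0
```

```bash
python3 -m creep '[{"grip":1,"delta_pos":[-0.02,0,0.03],"rotation":[0,0,0]},{"grip":1,"delta_pos":[-0.03,0,0.06],"rotation":[0,0,0]},{"grip":1,"delta_pos":[-0.05,0,0.08],"rotation":[0,0,0]},{"grip":1,"delta_pos":[-0.06,0,0.1],"rotation":[0,0,0]},{"grip":1,"delta_pos":[-0.06,0,0.1],"rotation":[0,0,0]}]'
python3 -m creep '[{"grip":1,"delta_pos":[0,0.02,0],"rotation":[0,0,0]},{"grip":1,"delta_pos":[0,0.05,0],"rotation":[0,0,0]},{"grip":1,"delta_pos":[0,0.08,0],"rotation":[0,0,0]},{"grip":1,"delta_pos":[0,0.1,0],"rotation":[0,0,0]},{"grip":1,"delta_pos":[0,0.1,0],"rotation":[0,0,0]}]'
```

```text
clock: 24.4
tool_pos: [0.4921, -0.1978, 0.1152]
orientation: [180.0, -0.2, -1.1]
force: [1.6, 0.8, 4.7]
opening: 0.0145
gripper_force: 30.0
clock: 24.9
tool_pos: [0.492, -0.2047, 0.115]
orientation: [-179.8, -0.3, -1.1]
force: [-0.0, 23.7, 11.1]
opening: 0.0147
gripper_force: 30.0
```

```bash
python3 -m creep '[{"grip":1,"delta_pos":[0,-0.02,0],"rotation":[0,0,0]},{"grip":1,"delta_pos":[-0.01,-0.02,0.01],"rotation":[0,0,0]},{"grip":1,"delta_pos":[-0.01,-0.02,0.02],"rotation":[0,0,0]},{"grip":1,"delta_pos":[-0.01,-0.02,0.02],"rotation":[0,0,0]}]'
python3 -m creep '[{"grip":1,"delta_pos":[0,0,0.01],"rotation":[0,0,0]},{"grip":1,"delta_pos":[0,0,0.01],"rotation":[0,0,0]},{"grip":1,"delta_pos":[0,0,0.02],"rotation":[0,0,0]},{"grip":1,"delta_pos":[0,0,0.02],"rotation":[0,0,0]}]'
python3 -m creep '[{"grip":1,"delta_pos":[0,0,0.01],"rotation":[0,0,0]},{"grip":1,"delta_pos":[0,0,0.01],"rotation":[0,0,0]},{"grip":1,"delta_pos":[0,0,0.02],"rotation":[0,0,0]},{"grip":1,"delta_pos":[0,0,0.02],"rotation":[0,0,0]}]'
```

```text
clock: 25.3
tool_pos: [0.4915, -0.2041, 0.114]
orientation: [-179.9, -0.3, -1.1]
force: [-1.3, 12.8, 14.1]
opening: 0.0149
gripper_force: 30.0
clock: 25.7
tool_pos: [0.4904, -0.2058, 0.1116]
orientation: [180.0, -0.2, -1.1]
force: [-2.0, 1.7, 9.8]
opening: 0.0146
gripper_force: 30.0
clock: 26.1
tool_pos: [0.4897, -0.2059, 0.1095]
orientation: [180.0, -0.1, -1.1]
force: [-2.7, 1.8, 13.2]
opening: 0.0147
gripper_force: 30.0
```

The Y force dropped near z≈0.1116, so the nose is at the mouth. I'll ease back up about 1.5 mm and slide.

```bash
python3 -m creep '[{"grip":1,"delta_pos":[0,0,-0.015],"rotation":[0,0,0]},{"grip":1,"delta_pos":[0,0.02,-0.015],"rotation":[0,0,0]},{"grip":1,"delta_pos":[0,0.05,-0.015],"rotation":[0,0,0]}]'
python3 -m creep '[{"grip":1,"delta_pos":[0,0.02,0],"rotation":[0,0,0]},{"grip":1,"delta_pos":[0,0.04,0],"rotation":[0,0,0]}]'
```

```text
clock: 26.4
tool_pos: [0.4902, -0.2108, 0.1109]
orientation: [180.0, -0.2, -1.1]
force: [-1.7, 1.5, 10.6]
opening: 0.0151
gripper_force: 30.0
clock: 26.6
tool_pos: [0.4901, -0.2149, 0.111]
orientation: [180.0, -0.2, -1.1]
force: [-1.1, 1.5, 11.4]
opening: 0.0146
gripper_force: 30.0
```

```bash
python3 -m creep '[{"grip":1,"delta_pos":[0,0.05,0],"rotation":[0,0,0]},{"grip":1,"delta_pos":[0,0.1,0],"rotation":[0,0,0]},{"grip":1,"delta_pos":[0,0.15,0],"rotation":[0,0,0]},{"grip":1,"delta_pos":[0,0.17,0],"rotation":[0,0,0]},{"grip":1,"delta_pos":[0,0.18,0],"rotation":[0,0,0]}]'
python3 -m creep '[{"grip":1,"delta_pos":[0,0,0],"rotation":[0,0,0]},{"grip":1,"delta_pos":[0,0,0],"rotation":[0,0,0]}]'
```

```text
clock: 27.1
tool_pos: [0.4896, -0.2315, 0.1105]
orientation: [-179.9, -0.2, -1.1]
force: [-0.7, 15.5, 12.7]
opening: 0.0154
gripper_force: 30.0
clock: 27.3
tool_pos: [0.4896, -0.2313, 0.1105]
orientation: [-179.9, -0.1, -1.1]
force: [-1.8, 11.9, 11.3]
opening: 0.015
gripper_force: 30.0
```

The bolt is at its stop, having travelled 33.5 mm. Next I'll turn the knob toward the front along its arc.

```bash
python3 -m creep '[{"grip":1,"delta_pos":[-0.06,-0.005,0.005],"rotation":[0,0,0]},{"grip":1,"delta_pos":[-0.12,-0.005,0.022],"rotation":[0,0,0]},{"grip":1,"delta_pos":[-0.18,-0.005,0.05],"rotation":[0,0,0]},{"grip":1,"delta_pos":[-0.23,-0.005,0.085],"rotation":[0,0,0]},{"grip":1,"delta_pos":[-0.23,-0.005,0.085],"rotation":[0,0,0]}]'
```

```text
clock: 27.8
tool_pos: [0.467, -0.2308, 0.1018]
orientation: [-180.0, -0.2, -1.1]
force: [0.7, 8.1, 6.1]
opening: 0.0147
gripper_force: 30.0
```

```bash
python3 -m creep '[{"grip":1,"delta_pos":[-0.04,0,0.04],"rotation":[0,0,0]},{"grip":1,"delta_pos":[-0.07,0,0.08],"rotation":[0,0,0]},{"grip":1,"delta_pos":[-0.1,0,0.13],"rotation":[0,0,0]},{"grip":1,"delta_pos":[-0.115,0,0.18],"rotation":[0,0,0]},{"grip":1,"delta_pos":[-0.12,0,0.23],"rotation":[0,0,0]}]'
python3 -m creep '[{"grip":1,"delta_pos":[0,0,0],"rotation":[0,0,0]},{"grip":1,"delta_pos":[0,0,0],"rotation":[0,0,0]}]'
```

```text
clock: 28.3
tool_pos: [0.4523, -0.2304, 0.0779]
orientation: [-179.9, 0.1, -1.1]
force: [-5.6, 8.3, 7.4]
opening: 0.0146
gripper_force: 30.0
clock: 28.5
tool_pos: [0.4521, -0.2304, 0.0776]
orientation: [-179.9, 0.1, -1.2]
force: [-4.2, 7.5, 6.6]
opening: 0.0147
gripper_force: 30.0
```

```bash
python3 -m creep '[{"grip":0.55,"delta_pos":[0,0,0],"rotation":[0,0,0]},{"grip":0.55,"delta_pos":[0,0,0],"rotation":[0,0,0]},{"grip":0.55,"delta_pos":[0,0,0],"rotation":[0,0,0]},{"grip":0.55,"delta_pos":[0,0,0],"rotation":[0,0,0]}]'
python3 -m creep '[{"grip":0.55,"delta_pos":[0,0,-0.2],"rotation":[0,0,0]},{"grip":0.55,"delta_pos":[0,0,-0.5],"rotation":[0,0,0]},{"grip":0.55,"delta_pos":[0,0,-1],"rotation":[0,0,0]},{"grip":0.55,"delta_pos":[0,0,-1],"rotation":[0,0,0]}]' >/dev/null
python3 -m creep '[{"grip":0.55,"delta_pos":[0,-0.4,-0.5],"rotation":[0,0,0]},{"grip":0.55,"delta_pos":[0,-0.8,-0.5],"rotation":[0,0,0]},{"grip":0.55,"delta_pos":[0,-1,-0.5],"rotation":[0,0,0]},{"grip":0.55,"delta_pos":[0,-1,-0.5],"rotation":[0,0,0]}]' >/dev/null
python3 -m creep '[{"grip":0.55,"delta_pos":[0,-0.4,0],"rotation":[0,0,0]},{"grip":0.55,"delta_pos":[0,-0.8,0],"rotation":[0,0,0]},{"grip":0.55,"delta_pos":[0,-1,0],"rotation":[0,0,0]},{"grip":0.55,"delta_pos":[0,-1,0],"rotation":[0,0,0]}]'
python3 - <<'E'
from h import *
t=snap('top');s=snap('side')
a=cv2.resize(t['color'][210:290,350:445],None,fx=4,fy=4,interpolation=cv2.INTER_CUBIC)
b=cv2.resize(s['color'][270:390,315:420],None,fx=4,fy=4,interpolation=cv2.INTER_CUBIC)
im=np.zeros((480,a.shape[1]+b.shape[1],3),np.uint8);im[:a.shape[0],:a.shape[1]]=a;im[:b.shape[0],a.shape[1]:]=b
cv2.imwrite('pics/z.png',im[:,:,::-1]);print(im.shape)
E
```

```text
clock: 28.9
tool_pos: [0.4537, -0.2316, 0.078]
orientation: [180.0, -0.0, -1.1]
force: [-0.2, -0.5, -0.1]
opening: 0.0381
gripper_force: 0.0
clock: 30.1
tool_pos: [0.4579, -0.0301, 0.2279]
orientation: [-180.0, -0.0, -1.0]
force: [0.0, -0.2, -0.5]
opening: 0.0389
gripper_force: 0.0
(480, 800, 3)
```

View pics/z.png

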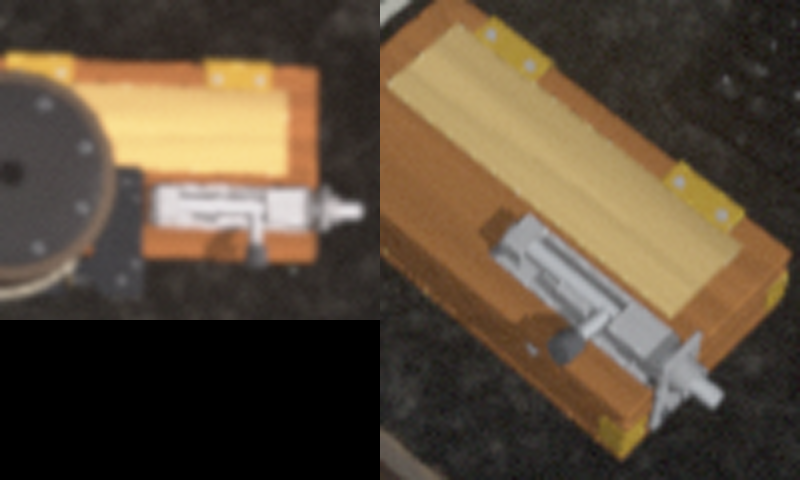

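The lid is down and the bolt's nose shows through the keeper, at (350,210) in the top crop and (710,390) in the side crop. The knob lies over toward the front edge, at (258,250) and (566,347). The arm is clear, so I'll hand in.

```bash
python3 -c "
from plant import ctrl
print(ctrl.close_job())"
```

```text
the job is handed in; nothing more can be done
None
```

The job is handed in at about 30 s on the clock, verdict not shown: the plug gauge was seated in its slot before the lid closed, the lid is down, the bolt is through the keeper, and the knob is laid over toward the front, with the arm clear.

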